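# Restock the store box and turn its sign to green

### The job

Swing the store box's hatch right up out of its catch, stand the yellow-capped spice jar that stands alone near the sign upright on the floor inside and let go of it, then push the hatch down until the catch snaps it fully shut. Only after that, spin the two-sided sign half a turn on its pivot, to its stop, so that the green face shows squarely to the front of its stand, where the red one showed. Leave the tumbler, the timer and the mug where they stand.

Things in the scene. Friction and masses are not known exactly. Their poses are not given: they have to be found in the camera images.
- store_box: Grey box with a light wooden hatch on top, fixed: 180 (x) by 200 (y) by 133 mm high, walls 7 mm, inner floor 11 mm above the worktop. Origin: centre of its underside. x points to its back (hinge side), y to its left, z up; front is -x. Hatch shut: top of the wood at z = 145 mm, handle's top at 190 mm
- hatch (a joint): Hatch angle: 0 shut, grows opening up and away from the front, stop at 1.75. Plate 186x204x10 mm, 0.22 kg. Its damped friction hinge keeps it where left above about 1 rad; lower, it sinks and rests ajar (about 0.09) on the sprung roller catch inside the front wall. About 10 N at the handle pushes it down past the catch or pulls it out; snapped shut it reads under 0.01
- hatch_hinge (a point): Point on the hinge line, midway along it: at x = 90, y = 0, z = 136 mm in the box's frame. The hinge line is the box's y axis direction
- hatch_knob (a point): Centre of the hatch's black T-handle: round bar 36 mm long along y, 18 mm thick, on a central 12 mm stem, 36 mm above the wood. Hatch shut: 150 mm in front of and 45 mm above the hinge line; it circles that line with the hatch. Pinched at its two ends (fingers closing along the box's y) it turns between the fingers, so an upright gripper can lead the hatch up and down
- store_floor (a point): Centre of the box's inner floor (166 by 186 mm inside), on its upper surface. A jar set down a little in front of it keeps the gripper further from the raised hatch, which reaches 322 mm above the worktop
- spice_jar: Loose glass spice jar with a yellow cap (the one standing alone near the sign, not those of the row at the far right), round, 42 mm across and 96 mm high, about 0.11 kg, standing upright. Origin: centre of its underside; z up
- sign_stand: Fixed dark round foot (96 mm across) with an upright steel pivot pin (12 mm thick) that carries the sign. Origin: centre of the foot's underside, on the pivot axis. -x is its front, marked by a small wooden tab on the foot; z up
- sign (a joint): Sign angle. 0: sign along the stand's y, red face (white bar) to the stand's front, -x; grows anticlockwise seen from above (its -y end goes to the back, +x, and on to +y); at pi the green face (white disc) looks to the front. Stops at 0 and pi; light friction (0.03 N m, under 1 N at its end), stays where left. Starts between 0 and 0.35
- sign_centre (a point): Centre of the sign, on the pivot axis, 106 mm above the worktop. The sign is an upright panel 130 mm wide, 96 mm high (lower edge 58 mm, upper edge 154 mm above the worktop) and 11 mm thick, turning about the upright line through its middle
- tumbler: Bystander: coral-coloured drinking glass, 81 mm across, 98 mm high. Origin: centre of its underside
- timer: Bystander: white and orange round kitchen timer, 65 mm across, 48 mm high. Origin: centre of its underside
- mug: Bystander: white mug with a dark wave pattern, 79 mm wide, 115 mm with its handle, 98 mm high. Origin: its underside
Not all that is in view belongs to the job. Leave any turquoise look-alike of the spice_jar alone.

How it is judged (in metres and radians):
On the way, in this order (a step that is already met when the one before it is completed fails the run):
1. the hatch has been swung up, past 1.15 rad (value of joint hatch above 1.15 rad), for 0.2 s.
2. the spice jar stands upright on the box's floor, released (x of spice_jar in the frame of store_box between -0.068 and 0.068 m and y of spice_jar in the frame of store_box between -0.08 and 0.08 m and z of spice_jar in the frame of store_box below 0.02 m and angle between spice_jar's own z axis and vertical below 0.2 rad and contact force between the fingers and spice_jar below 0.1 N and linear speed of spice_jar below 0.03 m/s), for 0.2 s.
3. the hatch is snapped shut over the jar (x of spice_jar in the frame of store_box between -0.068 and 0.068 m and y of spice_jar in the frame of store_box between -0.08 and 0.08 m and z of spice_jar in the frame of store_box below 0.02 m and angle between spice_jar's own z axis and vertical below 0.2 rad and value of joint hatch below 0.02 rad), for 0.2 s.
4. the sign has been spun round to its green face (value of joint sign above 2.95 rad), for 0.2 s.
At the end, for the whole second after the job is handed in: The spice jar stands upright (within 0.2 rad) and at rest on the floor inside the store box, the hatch is snapped shut (under 0.02 rad), and the sign stands at its stop with the green face to the front of its stand (within 0.19 rad) (all of step 3 and value of joint sign above 2.95 rad and linear speed of spice_jar below 0.02 m/s); the robot touches nothing.
It fails at once if the tumbler is pushed more than 40 mm away or tipped (distance of tumbler from where it was at the start of the episode above 0.04 m or angle between tumbler's own z axis and vertical above 0.5 rad).
It fails at once if the timer is pushed more than 40 mm away or tipped (distance of timer from where it was at the start of the episode above 0.04 m or angle between timer's own z axis and vertical above 0.5 rad).
It fails at once if the mug is pushed more than 40 mm away or tipped (distance of mug from where it was at the start of the episode above 0.04 m or angle between mug's own z axis and vertical above 0.5 rad).
It also fails if it takes over 72 s, if anything falls off the work surface, if the arm or the gripper's body presses on something with over 40 N, if the wrist force passes 120 N, or if a joint passes its speed limit or range.

### The arm

A 6-joint arm with a two-finger parallel gripper is mounted at the origin on a cart in front of the work surface, level with it; the furniture and walls round the work are solid. World frame = base frame: x ahead of the robot, y to its left, z up, the work surface at z = 0. Lengths are in mm, angles in rad, forces in N, time in s.
With the tool pointing down it reaches from about 300 to 775 mm from the base axis. Payload 14.6 kg.
Tool frame: the origin (TCP) lies between the finger pads; the fingertips stand 25 mm ahead of it and the grasp point (between the pads) lies 6 mm ahead of it; z points along the fingers, y is the line along which they close (so a half turn about z gives the same grasp; the last joint's range is limited). The gripper opens to 94 mm and grips with 3 to 60 N. Pads are 16 mm wide; open, the fingers measure 119 mm over their backs; the gripper's body (75 mm by 177 mm) begins 78 mm behind the grasp point.
Start: joints at [1.199, 0.3, 1.521, -0, 1.321, -0.067], TCP at [165.054, 524.64, 230.446] pointing down, gripper open.
Joint ranges: [-3.03, 3.03], [-0.79, 2.21], [0.23, 2.52], [-1.04, 4.18], [0, 3.07], [-2.55, 2.55]. Speed limits (rad/s): [2.22, 2.22, 2.57, 3.14, 3.14, 3.14].

### API

Orientations are given as [roll, pitch, yaw] about the fixed x, y, z axes, in that order (R = Rz(yaw) Ry(pitch) Rx(roll)).
In Python, from cell import manip gives the robot as it stands. The module is installed in compiled form; this text tells all that it offers.
- The arm moves only by the tool step_arm, never from a script. Its argument "series" is one flat list of numbers, 5 for each row, row after row: the shift along the world's x, y, z in mm, then the turn about the world's z in rad, then the closure, from 0 (fully open) to 1 (shut). In form: [dx, dy, dz, spin, jaw, dx, dy, dz, spin, jaw, ...]. A call has 1 to 20 rows; each row shifts and turns the commanded pose from where the row before left it; what a row does not reach is not made up. A row lasts 1/8 s, in which the tool goes at most 62.5 mm and 10.7 degrees, less where a joint would pass 70% of its speed; a pose out of reach is approached as far as the arm can. A call is refused whole if a number of a shift passes 62.5 or a number of a turn 0.188, either way. A call with a gripper value outside its range is refused whole. The fingers move at their own pace and stop on an object; "squeeze" is the grip in N (left out, the last holds). Time passes only in rows, so rows that do not move let the fingers close. It gives the time, the measured TCP pose, the force, the opening and the grip force at its end, in the units of the state.
- manip.read_state(): the state, without advancing time (a new reading comes with each control period).
- manip.camera(name): name is "scene" or "top" or "wrist"; returns (picture, depth): 400x640x3 uint8, blue, green, red; 400x640 float32, mm along the optical axis (not along the pixel's ray), 0 where there is no reading.
- manip.camera_info(name): a dict with "fovy" (degrees; the focal length in pixels is half the picture's height over the tangent of half this angle, whatever the lens; pixels are square), "cx", "cy" (the principal point, pixels), "eye" and "orientation" of the camera in the world. Camera axes: x right, y down, z forward; pixel columns grow to the right and rows downward; lengths in mm; the calibration is good to about 2 mm. A picture is of the moment at which its call begins: read the wrist's pose just before it. camera_info takes no time and is no camera call; for the wrist camera it gives the pose at the moment of the call.
- manip.sign_off(): hands the job in; it is judged then, once.
The state is a dict: "clock": time; "joints": joint angles; "qd": joint speeds; "effort": joint torques, N m; "eef_pos": TCP position; "eef_rot": TCP orientation; "wrist_force": force on the tool from outside, world axes, zero at the start; "moment": the same for the moment, N m; "finger_gap": finger opening in mm; "finger_force": force on a finger pad.
Only numpy, scipy, OpenCV 4.12 (cv2) and the standard library are available. Lean on these libraries where they do the work, as an engineer would, in place of code of your own. Each camera call takes 0.05 s, during which the arm holds its last target. There are 200 camera calls.

## Working session

There is one attempt and no reset: what is moved stays moved. The work goes in short steps, Python scripts to look and compute and a tool call to move; the robot and the scene stay as the last step left them, time stands still between calls to the robot, and variables do not carry over. Pictures are saved under pics/ and viewed, at most 10 in all, crops included, and the job is handed in when it is done.

Besides the shell and the picture viewer there is one more tool, called after "Call:" in YAML: its name, and indented under it one key for each argument. step_arm: Moves the arm, as the interface text tells. Its arguments: {"type":"object","properties":{"series":{"type":"array"},"squeeze":{"type":"number"}},"required":["series"]}

```bash
mkdir -p pics; cat > h.py <<'E'
import numpy as np, cv2
from cell import manip
from scipy.spatial.transform import Rotation as R
def rot(o):
    o=np.array(o,float)
    return o if o.shape==(3,3) else (R.from_euler('xyz',o).as_matrix() if o.size==3 else R.from_quat(o).as_matrix())
def pts(name):
    i=manip.camera_info(name); p,d=manip.camera(name)
    f=200/np.tan(np.radians(i['fovy'])/2)
    v,u=np.mgrid[0:400,0:640]
    c=np.dstack([(u-i['cx'])/f*d,(v-i['cy'])/f*d,d])
    return p,d,c@rot(i['orientation']).T+np.array(i['eye'])
E
python3 - <<'E'
from h import *
for n in('scene','top'):
    print(n,manip.camera_info(n)); p,d,w=pts(n); cv2.imwrite(f'pics/{n}0.png',p); np.savez(f'{n}0.npz',p=p,d=d,w=w)
print(manip.read_state())
E
```

```text
scene {'fovy': 44.04022199970285, 'cx': 314.92182320460853, 'cy': 194.12385339038175, 'eye': array([-195.20338327, -726.83369206, 1305.93395229]), 'orientation': array([-2.45089361, -0.01653808, -0.85385869])}
top {'fovy': 50.61140774568323, 'cx': 305.7528214577615, 'cy': 203.46120082546116, 'eye': array([ 319.31242062,  -79.67731425, 1398.31862928]), 'orientation': array([-2.96238942, -0.00745367, -1.58755873])}
{'clock': 0.1, 'joints': array([ 1.19938929e+00,  3.00390794e-01,  1.52149648e+00,  2.87991550e-05,
        1.32067659e+00, -6.66245048e-02]), 'qd': array([ 0.00114746,  0.00028368, -0.00070106, -0.0005441 , -0.00070732,
       -0.00087205]), 'effort': array([ 1.80835697e-03, -5.32648551e+01, -3.53283763e+01,  7.09562330e-02,
        2.35064118e-02, -6.02958153e-05]), 'eef_pos': array([164.98522466, 524.46648736, 229.96614875]), 'eef_rot': array([-3.14062545e+00, -9.24931474e-05,  2.83680293e+00]), 'wrist_force': array([ 0.19934846, -1.09434649, -0.09883729]), 'moment': array([-0.00846359,  0.02956961, -0.0090229 ]), 'finger_force': 0.0, 'finger_gap': 94.12995285038609}
```

View pics/scene0.png

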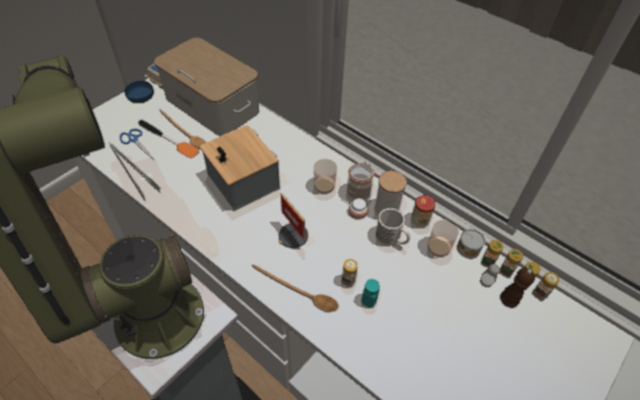

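View pics/top0.png

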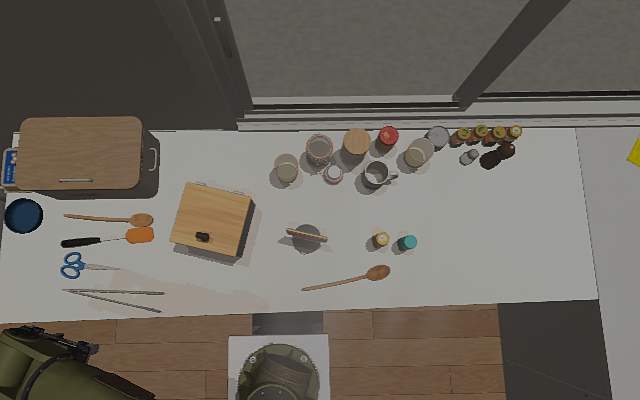

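The top view shows the box at about (212,220) with its knob at (202,237), the sign at (306,236) and the yellow-capped jar at (381,240). The turquoise look-alike is at (407,242). The scene view agrees: the red face is towards the robot, and the jar is at (350,272).

```bash
python3 - <<'E'
from h import *
D={n:np.load(n+'0.npz') for n in('top','scene')}
for n,D1 in D.items():
    p,w=D1['p'],D1['w']; x,y,z=w[...,0],w[...,1],w[...,2]
    valid=D1['d']>0
    hsv=cv2.cvtColor(p,cv2.COLOR_BGR2HSV)
    # hatch plate
    def rep(name,m):
        m=m&valid
        k,l,s,c=cv2.connectedComponentsWithStats(m.astype(np.uint8))
        for i in range(1,k):
            if s[i,4]>=8:
                q=w[l==i]; r=cv2.minAreaRect(q[:,:2].astype(np.float32))
                print(n,name,s[i,4],'px',c[i].round(),'med',np.median(q,0).round(1),'rect',np.round(r[0],1),np.round(r[1],1),round(r[2],1))
    reg=(x>250)&(x<750)&(y>100)&(y<420)
    rep('plate',reg&(z>138)&(z<152)&(hsv[...,2]>90)); rep('knob',reg&(z>168)&(z<200))
    reg=(x>250)&(x<650)&(y<120)&(y>-420)
    rep('sign',reg&(y>-100)&(z>100)&(z<165))
    rep('jar',reg&(x<480)&(y<-100)&(z>85)&(z<105))
    rep('foot',reg&(x<600)&(y>-100)&(z>3)&(z<30)&(hsv[...,2]<90))
    rep('tall',(x>480)&(x<900)&(y<150)&(y>-400)&(z>38)&(z<140))
    rep('spoon',(x>250)&(x<420)&(y<100)&(y>-300)&(z>5)&(z<60))
    i=(hsv[...,0]>8)&(hsv[...,0]<25)&(hsv[...,1]>100)&reg&(z<45)&(x>380)&(y>-80)
    rep('wood',i)
p=D['scene']['p']; cv2.imwrite('pics/s1.png',cv2.resize(p[180:320,220:400],None,fx=4,fy=4,interpolation=3))
E
```

```text
top plate 3909 px [209. 219.] med [504.  195.7 144.8] rect [509.  194.3] [204.8 192.5] 76.1
top knob 443 px [136. 161.] med [674. 407. 183.] rect [672.7 407.6] [ 24.4 154.2] 89.8
top knob 84 px [202. 236.] med [449.8 208.  187.7] rect [450.4 208.7] [35.2 17.5] 75.8
top sign 627 px [240. 217.] med [516.9 105.1 143.9] rect [491.2  97.7] [ 44.7 197. ] 90.0
top sign 123 px [297. 232.] med [459.6 -65.4 148.6] rect [460.8 -64.8] [71.2 11.3] 75.5
top jar 144 px [382. 238.] med [ 442.8 -326.8   95.5] rect [ 442.4 -326.4] [38.7 38.8] 43.3
top jar 111 px [408. 242.] med [ 430.1 -407.8   95.3] rect [ 431.6 -406.2] [27.2 40.7] 85.9
top foot 62 px [248. 229.] med [485.9  97.   16.2] rect [487.   96.9] [  2.5 168.2] 75.8
top foot 58 px [303. 228.] med [488.5 -83.8  10. ] rect [490.7 -81.3] [37.8 22.1] 75.1
top foot 161 px [300. 243.] med [439.5 -73.   11.4] rect [435.5 -72.7] [58.7 43. ] 77.5
top tall 2951 px [315. 112.] med [ 861.9 -128.9   86.1] rect [ 869.3 -124.2] [ 69.2 551.1] 2.3
top tall 414 px [387. 138.] med [ 767.8 -358.6   96.8] rect [ 778.7 -359.2] [73.8 64.9] 44.6
top tall 725 px [319
[... 1685 characters left out ...]
83.9] rect [ 815.7 -124.5] [549.  143.9] 89.2
scene tall 540 px [324. 173.] med [681.1 -32.   70.3] rect [679.6 -33.4] [87.5 77. ] 41.3
scene tall 511 px [266. 177.] med [523.4  85.8  89.9] rect [525.4  86. ] [12.6 95.2] 75.9
scene tall 762 px [360. 179.] med [ 715.9 -152.7  106.8] rect [ 742.3 -135.7] [127.5  87.7] 30.2
scene tall 1161 px [390. 214.] med [ 685.9 -297.5   81.4] rect [ 682.3 -309.8] [166.1  98.6] 38.7
scene tall 124 px [358. 204.] med [ 665.4 -190.8   45. ] rect [ 665.4 -190.9] [45.8 45.4] 63.7
scene spoon 59 px [284. 243.] med [413.5 -96.7   8.7] rect [411.6 -97.2] [16. 65.] 0.5
scene spoon 258 px [286. 284.] med [ 309.3 -204.1    9.8] rect [ 306.9 -192.2] [ 30.  229.5] 14.5
```

View pics/s1.png

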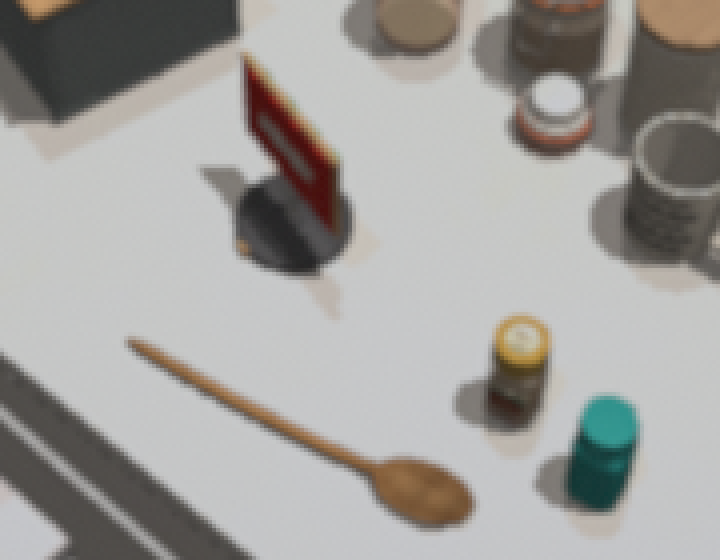

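The crop shows the red face towards the robot and a small wooden tab at about full-image pixel (280,242), on the foot's robot side. The jar and its turquoise twin stand apart. I'll work out the sign geometry, then open the hatch.

```bash
python3 - <<'E'
from h import *
D={n:np.load(n+'0.npz') for n in('top','scene')}
for n in D:
    p,w,d=D[n]['p'],D[n]['w'],D[n]['d']; x,y,z=[w[...,i] for i in range(3)]
    h=cv2.cvtColor(p,cv2.COLOR_BGR2HSV)
    reg=(d>0)&(x>380)&(x<520)&(y<0)&(y>-190)
    q=w[reg&(z>146)&(z<162)]; r=cv2.minAreaRect(q[:,:2].astype(np.float32)); print(n,'signtop',len(q),np.round(r[0],1),np.round(r[1],1),round(r[2],1),q.mean(0).round(1))
    q=w[reg&(z>5)&(z<35)&(h[...,2]<110)]; c,rad=cv2.minEnclosingCircle(q[:,:2].astype(np.float32)); print('foot',np.round(c,1),round(rad,1),np.median(q[:,2]))
    m=reg&(z>-5)&(z<40)&(h[...,0]>5)&(h[...,0]<25)&(h[...,1]>90)
    for v,u in np.argwhere(m): print('tab',u,v,w[v,u].round(1),h[v,u])
b=np.array([507.7,192.5]); a=-.244; X=np.array([np.cos(a),np.sin(a)]); H=b+90*X
for t in np.arange(0,1.51,.125):
    c,s=np.cos(t),np.sin(t); print(round(t,3),(H+X*(-150*c+45*s)).round(1),round(136+150*s+45*c+6,1))
E
```

```text
top signtop 141 [454.5 -92.2] [127.4  10.6] 76.2 [454.2 -92.6 151.6]
foot [452.5 -91.6] 49.6 10.655998736352558
tab 302 252 [409.7 -79.3   8.2] [ 16  94 149]
tab 302 253 [406.2 -79.2  13.2] [ 16  97 139]
tab 303 253 [406.5 -82.5   7. ] [ 19 102 162]
tab 304 253 [406.4 -85.8   8.1] [ 19 105 170]
scene signtop 119 [452.6 -95.6] [127.7  10.9] 75.5 [452.  -96.9 151.7]
foot [452.9 -96.3] 49.1 10.84760153763034
tab 280 241 [408.9 -82.7   9.4] [ 16  95 148]
tab 280 242 [405.9 -85.7  10.1] [ 14  91 140]
tab 281 242 [410.5 -85.3   4.7] [ 14 100 133]
0.0 [449.5 207. ] 187.0
0.125 [456.1 205.4] 205.4
0.25 [464.8 203.2] 222.7
0.375 [475.6 200.5] 238.8
0.5 [488.2 197.3] 253.4
0.625 [502.5 193.8] 266.3
0.75 [518.3 189.9] 277.2
0.875 [535.2 185.6] 286.0
1.0 [553.1 181.2] 292.5
1.125 [571.7 176.6] 296.7
1.25 [590.6 171.9] 298.5
1.375 [609.5 167.1] 297.9
1.5 [628.3 162.5] 294.8
```

Call:
step_arm:
  series: [30,-40,20,0.06,0.3,62,-62,0,0,0.3,62,-62,0,0,0.3,62,-62,0,0,0.3,60,-62,0,0,0.3,9,-29,0,0,0.3,0,0,0,0,0.3,0,0,0,0,0.3]

```text
clock: 1.1
eef_pos: [379.8, 278.6, 250.4]
eef_rot: [3.142, -0.0, 2.897]
wrist_force: [-0.6, 0.4, -0.6]
finger_gap: 66.0
finger_force: 0.0
```

Call:
step_arm:
  series: [23,-24,0,0,0.3,23,-24,0,0,0.3,23,-23,0,0,0.3,0,0,0,0,0.3]

```text
clock: 1.6
eef_pos: [449.6, 207.1, 250.1]
eef_rot: [-3.141, -0.0, 2.896]
wrist_force: [-0.4, 0.5, -0.5]
finger_gap: 66.1
finger_force: 0.0
```

```bash
python3 - <<'E'
from h import *
p,d,w=pts('wrist'); cv2.imwrite('pics/w1.png',p)
x,y,z=[w[...,i] for i in range(3)]
q=w[(d>0)&(z>165)&(z<200)&(x>400)&(x<500)&(y>150)&(y<260)]
r=cv2.minAreaRect(q[:,:2].astype(np.float32)); print(len(q),r,q.mean(0),q[:,2].max())
q=w[(d>0)&(z>140)&(z<150)]; print(len(q),cv2.minAreaRect(q[:,:2].astype(np.float32)))
print(manip.read_state()['eef_pos'])
E
```

```text
1329 ((449.46026611328125, 208.77426147460938), (36.0481071472168, 16.779014587402344), 75.5873031616211) [448.07764361 209.00012957 187.31073492] 191.21069876759196
32689 ((491.427490234375, 129.8087158203125), (336.43560791015625, 191.69117736816406), 75.66413879394531)
[448.9064072  207.76998771 250.13258433]
```

View pics/w1.png

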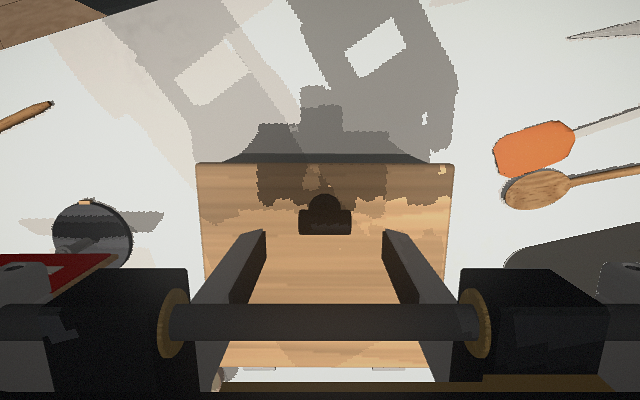

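The wrist view shows the knob at (325,222), midway between the fingers, and the measured position agrees within 2 mm. I'll descend and pinch it.

Call:
step_arm:
  series: [0,1,-32,0,0.3,0,0,-31,0,0.3,0,0,0,0,0.7,0,0,0,0,0.8,0,0,0,0,0.8,0,0,0,0,0.8]
  squeeze: 35

```text
clock: 2.4
eef_pos: [449.3, 207.9, 188.7]
eef_rot: [-3.141, 0.001, 2.897]
wrist_force: [-2.9, -4.0, 7.0]
finger_gap: 35.9
finger_force: 35.0
```

Call:
step_arm:
  series: [3,-1,9,0,0.8,4,-1,9,0,0.8,9,-2,17,0,0.8,11,-3,16,0,0.8,12,-3,15,0,0.8,14,-3,13,0,0.8,16,-4,11,0,0.8,17,-4,9,0,0.8,18,-5,6,0,0.8,18,-4,4,0,0.8,19,-5,2,0,0.8,19,-5,-1,0,0.8,19,-5,-3,0,0.8,0,0,0,0,0.8]

```text
clock: 4.15
eef_pos: [629.7, 161.9, 297.0]
eef_rot: [3.141, 0.004, 2.895]
wrist_force: [0.5, -5.4, 7.6]
finger_gap: 35.2
finger_force: 35.0
```

Call:
step_arm:
  series: [0,0,0,0,0.35,0,0,0,0,0.35,0,0,35,0,0.35,0,0,35,0,0.35,-20,-30,0,-0.07,0.3,-20,-40,0,-0.07,0.3,-20,-40,0,-0.07,0.3,-20,-40,0,-0.07,0.3,-18,-40,0,-0.07,0.3,-15,-40,0,-0.07,0.3,-15,-40,-10,-0.07,0.3,-15,-40,-20,-0.07,0.3,-15,-40,-20,-0.07,0.3,-10,-40,-20,-0.07,0.3,-10,-40,-30,-0.07,0.3,-10,-40,-30,-0.07,0.3,0,-20,-40,-0.06,0.3,0,0,0,0,0.3]

```text
clock: 6.4
eef_pos: [439.1, -327.0, 192.3]
eef_rot: [-3.14, -0.004, 1.996]
wrist_force: [1.0, 0.2, 0.8]
finger_gap: 65.8
finger_force: 0.0
```

```bash
python3 - <<'E'
from h import *
p,d,w=pts('wrist')
x,y,z=[w[...,i] for i in range(3)]
h=cv2.cvtColor(p,cv2.COLOR_BGR2HSV)
m=(d>0)&(z>88)&(z<104)&(x>380)&(x<500)&(y>-380)&(y<-280)
q=w[m]; print(len(q),cv2.minEnclosingCircle(q[:,:2].astype(np.float32)),q.mean(0), h[m].mean(0))
p,d,w=pts('scene'); cv2.imwrite('pics/s2.png',p)
x,y,z=[w[...,i] for i in range(3)]
q=w[(d>0)&(z>220)&(x>480)&(x<700)&(y>50)&(y<320)]; print(len(q),q.mean(0),q[:,2].max())
print(manip.read_state()['eef_pos'],manip.read_state()['joints'])
E
```

```text
2159 ((441.7825622558594, -328.37841796875), 20.939674377441406) [ 441.23779576 -327.22552376   95.91865985] [ 20.48726262  99.50162112 165.50532654]
789 [577.3188979  162.43546497 285.21397402] 326.2587041482319
[ 440.49898988 -326.54678228  195.73860156] [-7.04762345e-01  3.26110101e-01  1.56973420e+00  1.13546323e-04
  1.24489754e+00 -1.13228635e+00]
```

View pics/s2.png

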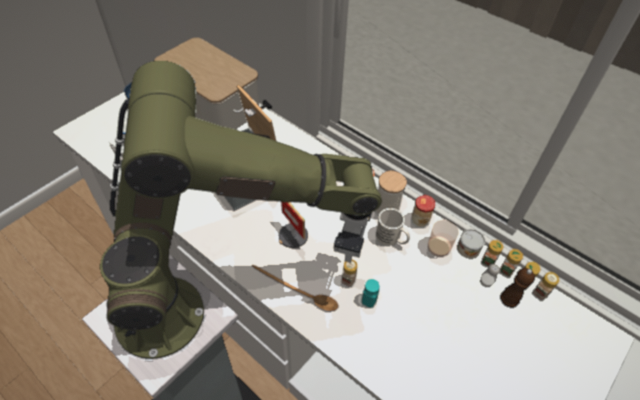

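The hatch stays up at about (258,112), and the gripper is over the jar at (350,272). I'll grasp the jar and lift it.

Call:
step_arm:
  series: [1,-2,-30,0,0.3,0,0,-35,0,0.3,0,0,-35,0,0.3,0,0,-20,0,0.3,0,0,0,0,0.6,0,0,0,0,0.8,0,0,0,0,0.8,0,0,0,0,0.8]
  squeeze: 20

```text
clock: 7.5
eef_pos: [441.9, -329.2, 76.3]
eef_rot: [3.14, 0.003, 1.997]
wrist_force: [-0.0, 1.5, 7.0]
finger_gap: 43.4
finger_force: 20.0
```

Call:
step_arm:
  series: [0,0,15,0,0.8,0,0,40,0,0.8,0,0,45,0,0.8,0,0,45,0,0.8,0,10,45,0.09,0.8,0,30,6,0.09,0.8,0,40,0,0.09,0.8,0,45,0,0.09,0.8,0,45,0,0.09,0.8,0,45,0,0.09,0.8,0,45,0,0.09,0.8,0,45,0,0.09,0.8,0,45,0,0.09,0.8,0,45,0,0.09,0.8,0,45,0,0,0.8,0,40,0,0,0.8,10,30,0,0,0.8,12,15,0,0,0.8,10,5,0,0,0.8,0,0,0,0,0.8]

```text
clock: 10.0
eef_pos: [473.3, 200.8, 270.7]
eef_rot: [-3.142, 0.0, 2.897]
wrist_force: [0.3, 0.3, -1.3]
finger_gap: 43.3
finger_force: 20.0
```

```bash
python3 - <<'E'
from h import *
p,d,w=pts('top'); cv2.imwrite('pics/t2.png',cv2.resize(p[150:300,130:330],None,fx=4,fy=4))
x,y,z=[w[...,i] for i in range(3)]
p,d,w=pts('wrist'); cv2.imwrite('pics/w2.png',p)
print(manip.read_state()['eef_pos'],manip.read_state()['eef_rot'])
E
```

```text
[472.93395411 200.5291227  270.67443192] [-3.14151402e+00  1.08160414e-05  2.89614337e+00]
```

View pics/w2.png

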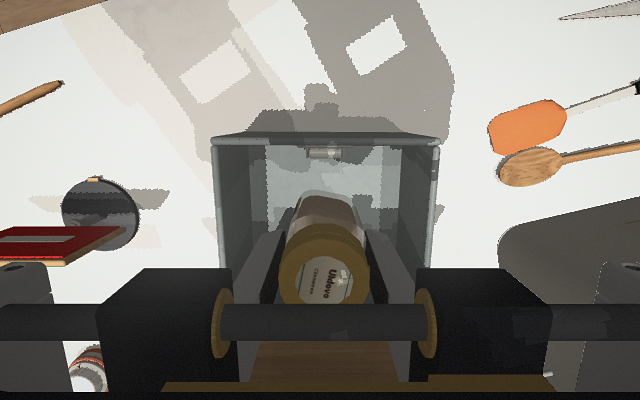

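The jar hangs straight in the grip at (325,255), over the open box. I'll lower it in.

Call:
step_arm:
  series: [1,0,-40,0,0.8,0,0,-45,0,0.8,0,0,-45,0,0.8,0,0,-35,0,0.8,0,0,-11,0,0.8,0,0,-4,0,0.8,0,0,-3,0,0.8,0,0,0,0,0.8]

```text
clock: 11.1
eef_pos: [474.4, 201.3, 88.2]
eef_rot: [3.141, 0.001, 2.897]
wrist_force: [-0.2, 0.6, -0.6]
finger_gap: 43.3
finger_force: 20.0
```

Call:
step_arm:
  series: [0,0,-1,0,0.8,0,0,0,0,0.6,0,0,0,0,0.4,0,0,0,0,0.3,0,0,0,0,0.3,0,0,15,0,0.3,0,0,30,0,0.3,0,0,45,0,0.3,0,0,45,0,0.3,0,0,45,0,0.3,0,0,0,0,0.3]

```text
clock: 12.48
eef_pos: [474.9, 201.5, 270.7]
eef_rot: [3.138, 0.006, 2.897]
wrist_force: [1.0, -0.3, -1.0]
finger_gap: 65.6
finger_force: 0.0
```

```bash
python3 - <<'E'
from h import *
p,d,w=pts('wrist'); cv2.imwrite('pics/w3.png',p)
x,y,z=[w[...,i] for i in range(3)]
m=(d>0)&(z>95)&(z<118)&(x>440)&(x<510)&(y>165)&(y<235)
q=w[m]; print(len(q),cv2.minEnclosingCircle(q[:,:2].astype(np.float32)),q.mean(0),q[:,2].std())
p,d,w=pts('scene')
x,y,z=[w[...,i] for i in range(3)]
m=(d>0)&(z>220)&(z<335)&(x>520)&(y>50)&(y<300)&(x<720)
q=w[m];h=cv2.cvtColor(p,cv2.COLOR_BGR2HSV)[m]
k=q[h[:,2]<60]; print('dark',len(k),np.median(k,0) if len(k) else 0)
a=-.244; X=np.array([np.cos(a),np.sin(a)]); s=(q[:,:2]-[507.7,192.5])@X
for lo in range(220,330,15):
    mm=(q[:,2]>=lo)&(q[:,2]<lo+15); print(lo,mm.sum(),np.percentile(s[mm],[5,50,95]).round() if mm.any() else '')
E
```

```text
1426 ((474.2396545410156, 202.03692626953125), 20.659048080444336) [473.23768382 202.42641779 106.86204685] 1.6980250368489214
dark 53 [617.13546904 159.14981188 296.45564923]
220 74 [76. 78. 83.]
235 77 [74. 76. 80.]
250 69 [73. 74. 78.]
265 80 [71. 72. 76.]
280 181 [ 47.  70. 118.]
295 134 [ 66.  69. 118.]
310 194 [65. 69. 75.]
325 0
```

View pics/w3.png

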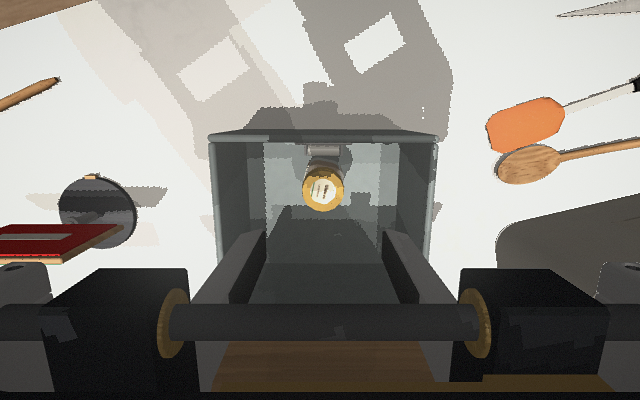

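The jar stands upright and released on the floor, with its cap at (323,190) and cap height 107 mm as expected. Next I'll go over the hatch and re-pinch its handle.

Call:
step_arm:
  series: [0,0,35,0,0.3,0,0,40,0,0.3,0,0,32,0,0.3,25,-6,0,0,0.3,35,-9,0,0,0.3,40,-10,0,0,0.3,35,-9,0,0,0.3,19,-5,0,0,0.3,0,0,-25,0,0.3,0,0,-35,0,0.3,0,0,-21,0,0.3,0,0,0,0,0.8,0,0,0,0,0.8,0,0,0,0,0.8,0,0,0,0,0.8]
  squeeze: 35

```text
clock: 14.45
eef_pos: [628.3, 162.3, 293.3]
eef_rot: [3.141, 0.001, 2.897]
wrist_force: [0.1, 0.8, 3.5]
finger_gap: 35.9
finger_force: 35.0
```

Call:
step_arm:
  series: [-9,2,1,0,0.8,-10,3,2,0,0.8,-19,5,1,0,0.8,-19,5,-2,0,0.8,-19,4,-4,0,0.8,-18,5,-6,0,0.8,-17,4,-9,0,0.8,-16,4,-11,0,0.8,-14,3,-13,0,0.8,-13,4,-14,0,0.8,-11,3,-16,0,0.8,-8,2,-16,0,0.8,-4,1,-9,0,0.8,-2,0,-6,0,0.8,-1,0,-4,0,0.8,0,0,0,0,0.8]

```text
clock: 16.45
eef_pos: [450.8, 207.5, 192.4]
eef_rot: [3.136, 0.01, 2.897]
wrist_force: [-3.4, -6.4, 50.0]
finger_gap: 35.8
finger_force: 35.0
```

```bash
python3 - <<'E'
from h import *
print(manip.read_state()['eef_pos'],manip.read_state()['wrist_force'],manip.read_state()['moment'])
p,d,w=pts('scene'); cv2.imwrite('pics/s3.png',cv2.resize(p[100:250,150:350],None,fx=4,fy=4,interpolation=3))
a=-.244; X=np.array([np.cos(a),np.sin(a)]);Y=np.array([-X[1],X[0]])
for n,(p,d,w) in {'scene':(p,d,w),'top':pts('top'),'wrist':pts('wrist')}.items():
    s=(w[...,:2]-[507.7,192.5])@X; t=(w[...,:2]-[507.7,192.5])@Y; z=w[...,2]
    m=(d>0)&(abs(t)<98)&(z>135)&(z<172)&(cv2.cvtColor(p,cv2.COLOR_BGR2HSV)[...,1]>50)
    print(n,[(lo,int((m&(s>=lo)&(s<lo+20)).sum()),float(np.median(z[m&(s>=lo)&(s<lo+20)]).round(1))) for lo in range(-95,90,20) if (m&(s>=lo)&(s<lo+20)).any()])
E
```

```text
[450.83355722 207.51517661 192.38092665] [-3.44760564 -6.41615896 50.04250148] [-1.25857484  0.53722345 -0.03704198]
scene [(-95, 290, 156.9), (-75, 252, 155.2), (-55, 135, 153.7), (-35, 164, 152.3), (-15, 173, 151.6), (5, 177, 149.9), (25, 191, 148.3), (45, 249, 146.6), (65, 240, 145.3), (85, 77, 142.2)]
top [(-95, 112, 157.3), (-75, 90, 156.6), (-55, 93, 154.3), (-35, 104, 153.1), (-15, 259, 151.8), (5, 301, 150.5), (25, 396, 148.9), (45, 421, 147.4), (65, 418, 145.9), (85, 111, 144.2)]
wrist [(-95, 11777, 157.6), (-75, 9612, 156.5), (-55, 4790, 155.0), (-35, 1056, 153.0), (-15, 303, 152.4), (5, 1034, 150.0), (25, 2666, 149.0), (45, 1006, 148.0)]
```

View pics/s3.png

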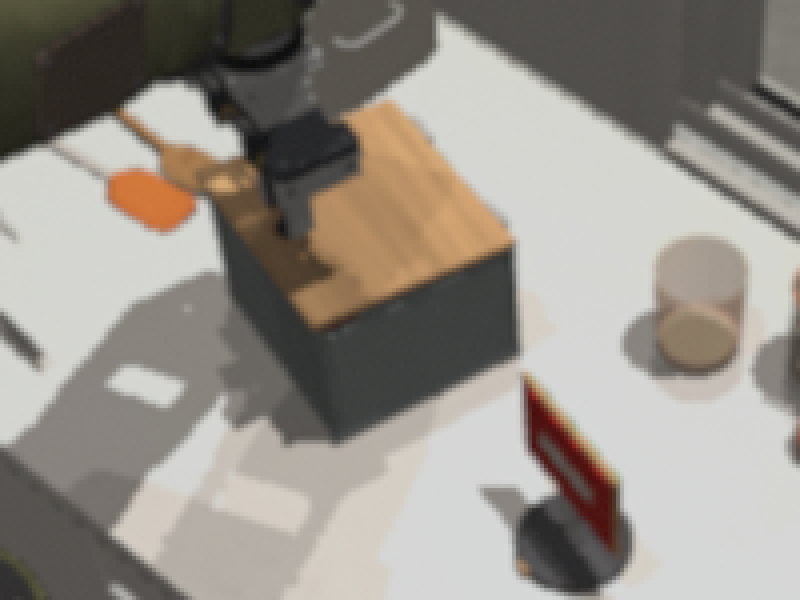

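The hatch is still ajar at about 0.075 rad, sitting on the catch: its front edge reads 157 mm and its hinge side 145 mm. I'll hold and watch the force before pushing further.

Call:
step_arm:
  series: [0,0,0,0,0.8,0,0,0,0,0.8,0,0,0,0,0.8]

```text
clock: 16.98
eef_pos: [450.8, 207.5, 192.4]
eef_rot: [3.136, 0.01, 2.897]
wrist_force: [-4.1, -5.9, 50.0]
finger_gap: 35.8
finger_force: 35.0
```

Call:
step_arm:
  series: [0,0,0,0,0.5,0,0,0,0,0.35,0,0,0,0,0.3,0,0,20,0,0.3,0,0,40,0,0.3,0,0,0,0,0.3,0,0,0,0,0.3]

```text
clock: 17.85
eef_pos: [447.8, 207.0, 245.5]
eef_rot: [-3.141, -0.001, 2.897]
wrist_force: [0.1, 0.1, -0.7]
finger_gap: 66.1
finger_force: 0.0
```

```bash
python3 - <<'E'
from h import *
a=-.244; X=np.array([np.cos(a),np.sin(a)]);Y=np.array([-X[1],X[0]])
for n in ('scene','top','wrist'):
    p,d,w=pts(n); cv2.imwrite(f'pics/{n}4.png',p)
    s=(w[...,:2]-[507.7,192.5])@X; t=(w[...,:2]-[507.7,192.5])@Y; z=w[...,2]
    m=(d>0)&(abs(t)<98)&(z>135)&(z<172)&(s>-95)&(s<85)&(cv2.cvtColor(p,cv2.COLOR_BGR2HSV)[...,1]>50)
    c=np.polyfit(s[m],z[m],1); print(n,m.sum(),c)
    k=(d>0)&(z>172)&(z<215)&(s>-90)&(s<-20)&(abs(t)<30); print('knob',k.sum(),w[k].mean(0), np.percentile(z[k],95))
print(manip.read_state()['wrist_force'])
E
```

```text
scene 2119 [-8.16462493e-02  1.51542460e+02]
knob 42 [450.01503515 202.90775933 192.79541436] 200.61877475815072
top 2283 [-7.87738353e-02  1.52325219e+02]<stdin>:8: RuntimeWarning: Mean of empty slice.
  ret = um.true_divide(
Traceback (most recent call last):
IndexError: index -1 is out of bounds for axis 0 with size 0
```

Released, the hatch rests on the catch at about 0.08 rad. I'll test a gentle push straight down on the handle's top with closed fingers.

Call:
step_arm:
  series: [5,-1,0,0,1,0,0,0,0,1,0,0,-8,0,1,0,0,-8,0,1,0,0,-3,0,1,0,0,-3,0,1,0,0,0,0,1]

```text
clock: 18.82
eef_pos: [454.1, 206.5, 226.5]
eef_rot: [3.139, 0.004, 2.897]
wrist_force: [-0.2, 0.1, 15.5]
finger_gap: 1.4
finger_force: 7.8
```

```bash
cat > hat.py <<'E'
from h import *
a=-.244; X=np.array([np.cos(a),np.sin(a)]);Y=np.array([-X[1],X[0]])
for n in ('scene','top'):
    p,d,w=pts(n); cv2.imwrite(f'pics/{n}h.png',p)
    s=(w[...,:2]-[507.7,192.5])@X; t=(w[...,:2]-[507.7,192.5])@Y; z=w[...,2]
    m=(d>0)&(abs(t)<98)&(z>135)&(z<172)&(s>-95)&(s<85)&(cv2.cvtColor(p,cv2.COLOR_BGR2HSV)[...,1]>50)
    print(n,m.sum(),np.polyfit(s[m],z[m],1))
s=manip.read_state(); print(s['eef_pos'],s['wrist_force'])
E
python3 hat.py
```

```text
scene 2067 [-7.72324697e-02  1.51433990e+02]
top 2218 [-7.85103903e-02  1.52029828e+02]
[454.06527365 206.57925143 226.43765908] [ 0.52429074  0.09640034 15.47715353]
```

Call:
step_arm:
  series: [0,0,-2,0,1,0,0,-2,0,1,0,0,0,0,1,0,0,0,0,1]

```text
clock: 19.42
eef_pos: [454.3, 206.7, 225.5]
eef_rot: [3.137, 0.006, 2.897]
wrist_force: [-13.2, -4.2, 45.8]
finger_gap: 0.7
finger_force: 23.1
```

45 N moves it only 1 mm, so something solid is in the way and I won't force it. I'll reopen the hatch and look inside.

Call:
step_arm:
  series: [0,0,20,0,0.3,0,0,10,0,0.3,0,0,0,0,0.3,-1,0,-30,0,0.3,0,0,-26,0,0.3,0,0,0,0,0.8,0,0,0,0,0.8,0,0,0,0,0.8]
  squeeze: 35

```text
clock: 20.42
eef_pos: [452.6, 206.8, 195.4]
eef_rot: [3.14, 0.001, 2.897]
wrist_force: [3.7, 5.4, -4.3]
finger_gap: 35.9
finger_force: 35.0
```

Call:
step_arm:
  series: [3,-1,7,0,0.8,8,-2,17,0,0.8,11,-3,16,0,0.8,12,-3,15,0,0.8,14,-3,13,0,0.8,16,-4,11,0,0.8,17,-4,9,0,0.8,18,-5,6,0,0.8,18,-4,4,0,0.8,19,-5,2,0,0.8,19,-5,-1,0,0.8,19,-5,-3,0,0.8,0,0,0,0,0.3,0,0,0,0,0.3,0,0,40,0,0.3,0,0,45,0,0.3,-35,9,0,0,0.3,-40,10,0,0,0.3,-40,10,0,0,0.3,-40,10,0,0,0.3]

```text
clock: 22.92
eef_pos: [469.1, 201.4, 375.9]
eef_rot: [3.141, 0.001, 2.897]
wrist_force: [0.2, 0.9, 1.3]
finger_gap: 65.6
finger_force: 0.0
```

```bash
python3 - <<'E'
from h import *
a=-.244; X=np.array([np.cos(a),np.sin(a)]);Y=np.array([-X[1],X[0]])
p,d,w=pts('wrist'); cv2.imwrite('pics/w5.png',p)
s=(w[...,:2]-[507.7,192.5])@X; t=(w[...,:2]-[507.7,192.5])@Y; z=w[...,2]
m=(d>0)&(abs(t)<110)&(s>-105)&(s<60)&(z<150)
# rim
r=m&(z>128)&(z<140); print('rim',cv2.minAreaRect(np.c_[s[r],t[r]].astype(np.float32)))
q=m&(z>90)&(z<120)&(abs(t)<40)&(s<10)&(s>-75)
print('jar',cv2.minEnclosingCircle(np.c_[s[q],t[q]].astype(np.float32)),z[q].mean())
for tt in (-60,-30,-15,-8,0,8,15,30,60):
    c=m&(abs(t-tt)<4)
    print(tt,[(lo,float(z[c&(s>=lo)&(s<lo+5)].max().round())) for lo in range(-100,-10,5) if (c&(s>=lo)&(s<lo+5)).any()])
print(manip.read_state()['eef_pos'])
# hatch underside from scene cam: bumps relative to plane
p,d,w=pts('scene'); cv2.imwrite('pics/s5.png',p)
s=(w[...,:2]-[507.7,192.5])@X; t=(w[...,:2]-[507.7,192.5])@Y; z=w[...,2]
m=(d>0)&(z>160)&(z<335)&(abs(t)<104)&(s>0)&(s<115)
b=np.percentile(z[m],[1,99]);print(b)
g=m&(abs(t)>40); c=np.polyfit(z[g],s[g],1); res=s-np.polyval(c,z); print(c)
for lo in range(170,330,15):
    print(lo,[float(np.round(np.percentile(res[k],5))) if (k:=m&(z>=lo)&(z<lo+15)&(t>=u)&(t<u+20)).sum()>3 else None for u in range(-100,100,20)])
E
```

```text
rim ((-30.62026023864746, 1.4126358032226562), (200.49569702148438, 118.79098510742188), 89.87261199951172)
jar ((-44.782196044921875, 5.642577171325684), 31.19258689880371) 106.65548509424386
-60 [(-100, 1.0), (-95, 129.0), (-90, 133.0), (-85, 134.0), (-75, 12.0), (-70, 13.0), (-65, 12.0), (-60, 13.0), (-55, 13.0), (-50, 13.0), (-45, 12.0), (-40, 13.0), (-35, 13.0), (-30, 12.0), (-25, 12.0), (-20, 12.0), (-15, 13.0)]
-30 [(-100, 2.0), (-95, 2.0), (-90, 134.0), (-85, 134.0), (-75, 13.0), (-70, 12.0), (-65, 12.0), (-60, 13.0), (-55, 12.0), (-50, 12.0), (-45, 12.0), (-40, 14.0), (-35, 12.0), (-30, 12.0), (-25, 13.0), (-20, 13.0), (-15, 13.0)]
-15 [(-100, 1.0), (-95, 2.0), (-90, 135.0), (-85, 134.0), (-80, 127.0), (-75, 127.0), (-70, 12.0), (-65, 11.0), (-60, 13.0), (-55, 103.0), (-50, 109.0), (-45, 109.0), (-40, 109.0), (-35, 108.0), (-30, 108.0), (-25, 108.0), (-20, 105.0)]
-8 [(-100, 2.0), (-95, 2.0), (-90, 134.0), (-85, 133.0), (-80, 124.0), (-75, 125.0), (-60, 80.0), (-55, 108.0), (-50, 109.0), (-45, 108.0), (-40, 109.0), (-35, 109.0), (-30, 109.0), (-25, 109.0), (-20, 108.0)]
0 [(
[... 1207 characters left out ...]
0, -1.0, -1.0, -1.0, -1.0, -1.0, -1.0, -0.0, 0.0]
185 [-1.0, -2.0, -3.0, -1.0, -3.0, -1.0, -1.0, -2.0, -1.0, -1.0]
200 [-1.0, -2.0, -2.0, -2.0, -2.0, -2.0, -1.0, -0.0, -2.0, -2.0]
215 [-3.0, -2.0, -2.0, -2.0, -1.0, -2.0, -2.0, -2.0, -4.0, -1.0]
230 [-3.0, -3.0, -2.0, -2.0, -2.0, -2.0, -1.0, None, -2.0, -2.0]
245 [-3.0, -3.0, -2.0, -2.0, -2.0, -2.0, None, None, -1.0, -2.0]
260 [-2.0, -3.0, -2.0, -2.0, -2.0, -3.0, None, -3.0, -2.0, -1.0]
275 [-3.0, -3.0, -2.0, -2.0, -23.0, -19.0, -3.0, -2.0, -2.0, -1.0]
290 [-4.0, -3.0, -3.0, -2.0, -25.0, -27.0, -2.0, -2.0, -2.0, -3.0]
305 [-3.0, -4.0, -3.0, -3.0, -3.0, -3.0, -2.0, -2.0, -2.0, -2.0]
320 [-3.0, -3.0, 0.0, -3.0, -1.0, 0.0, -0.0, 1.0, -1.0, None]
```

View pics/w5.png

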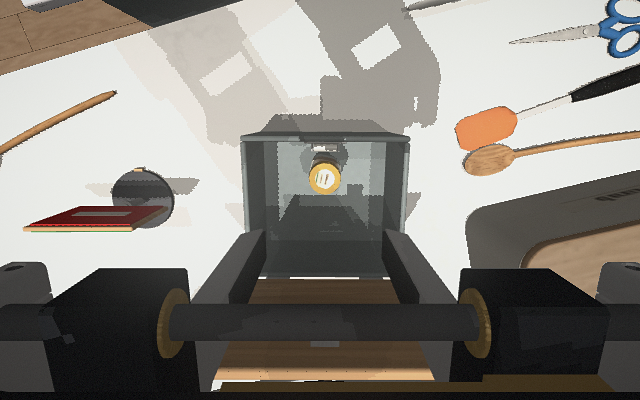

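The cause: a strike under the hatch hangs about 27 mm down, at box x from about -50 to -78. It lands on the jar's cap, which spans -56 to -14. The jar is still upright, with its cap at (324,177), so I'll move it about 23 mm back.

Call:
step_arm:
  series: [0,0,0,0,0.3,8,0,-45,0,0.3,0,0,-50,0,0.3,0,0,-50,0,0.3,0,0,0,0,0.3,0,0,0,0,0.3]
  squeeze: 20

```text
clock: 23.78
eef_pos: [480.2, 201.2, 232.4]
eef_rot: [3.141, 0.002, 2.896]
wrist_force: [0.3, 0.1, 0.4]
finger_gap: 65.9
finger_force: 0.0
```

```bash
python3 - <<'E'
from h import *
p,d,w=pts('wrist')
x,y,z=[w[...,i] for i in range(3)]
m=(d>0)&(z>102)&(z<118)&(x>440)&(x<510)&(y>165)&(y<235)
q=w[m]; print(len(q),cv2.minEnclosingCircle(q[:,:2].astype(np.float32)),q.mean(0),q[:,2].std())
print(manip.read_state()['eef_pos'])
E
```

```text
1769 ((465.96612548828125, 209.19326782226562), 31.224599838256836) [473.69088345 202.35707279 107.07478784] 0.9467080970767789
[480.18311339 201.30780077 232.75113625]
```

Call:
step_arm:
  series: [-6,1,-40,0,0.3,0,0,-50,0,0.3,0,0,-40,0,0.3,0,0,-14,0,0.3,0,0,0,0,0.8,0,0,0,0,0.8,0,0,0,0,0.8,0,0,0,0,0.8,0,0,4,0,0.8,8,-2,0,0,0.8,8,-2,0,0,0.8,6,-2,0,0,0.8,0,0,-4,0,0.8,0,0,-1,0,0.8,0,0,0,0,0.8]

```text
clock: 25.7
eef_pos: [496.3, 195.6, 87.3]
eef_rot: [3.141, 0.003, 2.897]
wrist_force: [-2.8, -8.6, 20.7]
finger_gap: 43.4
finger_force: 20.1
```

Call:
step_arm:
  series: [0,0,1,0,0.8,0,0,0,0,0.5,0,0,0,0,0.35,0,0,0,0,0.3,0,0,0,0,0.3,0,0,15,0,0.3,0,0,35,0,0.3,0,0,45,0,0.3,-10,2,50,0,0.3,-10,3,50,0,0.3,-10,3,45,0,0.3,0,0,45,0,0.3,0,0,0,0,0.3]

```text
clock: 27.32
eef_pos: [465.2, 204.3, 375.7]
eef_rot: [3.138, 0.006, 2.897]
wrist_force: [-0.1, 0.2, -0.6]
finger_gap: 65.6
finger_force: 0.0
```

```bash
python3 - <<'E'
from h import *
a=-.244; X=np.array([np.cos(a),np.sin(a)]);Y=np.array([-X[1],X[0]])
p,d,w=pts('wrist')
s=(w[...,:2]-[507.7,192.5])@X; t=(w[...,:2]-[507.7,192.5])@Y; z=w[...,2]
m=(d>0)&(abs(t)<40)&(s>-55)&(s<40)&(z>103)&(z<116)
print(m.sum(),cv2.minAreaRect(np.c_[s[m],t[m]].astype(np.float32)),z[m].mean(),z[m].std())
p,d,w=pts('scene'); s=(w[...,:2]-[507.7,192.5])@X; t=(w[...,:2]-[507.7,192.5])@Y; z=w[...,2]
m=(d>0)&(z>160)&(z<335)&(abs(t)<104)&(abs(t)>40)&(s>0)&(s<125); print(np.polyfit(z[m],s[m],1))
print(manip.read_state()['eef_pos'])
E
```

```text
766 ((-11.773340225219727, 0.5679206848144531), (39.82865905761719, 40.24813461303711), 0.7677962183952332) 107.11183449871943 0.9416387863436614
[-9.79199471e-02  1.02753666e+02]
[464.83576887 204.03888176 371.64288785]
```

The jar stands upright at (-12, 0) in the box frame, clear of the strike. Next I'll re-pinch the handle and close the hatch.

Call:
step_arm:
  series: [25,-6,3,0,0.3,35,-9,0,0,0.3,40,-10,0,0,0.3,40,-10,0,0,0.3,20,-6,0,0,0.3,0,0,-25,0,0.3,0,0,-35,0,0.3,0,0,-18,0,0.3,0,0,0,0,0.8,0,0,0,0,0.8,0,0,0,0,0.8,0,0,0,0,0.8]
  squeeze: 35

```text
clock: 28.92
eef_pos: [625.2, 163.0, 297.2]
eef_rot: [3.141, 0.001, 2.897]
wrist_force: [-0.8, -2.1, 3.2]
finger_gap: 35.5
finger_force: 35.0
```

Call:
step_arm:
  series: [-8,2,1,0,0.8,-8,2,1,0,0.8,-19,5,1,0,0.8,-19,5,-2,0,0.8,-19,4,-4,0,0.8,-18,5,-6,0,0.8,-17,4,-9,0,0.8,-16,4,-11,0,0.8,-14,3,-13,0,0.8,-13,4,-14,0,0.8,-11,3,-16,0,0.8,-8,2,-17,0,0.8,-4,1,-10,0,0.8,-1,0,-6,0,0.8,-1,0,-4,0,0.8,0,0,-2,0,0.8,0,0,0,0,0.8]

```text
clock: 31.05
eef_pos: [450.8, 207.5, 191.1]
eef_rot: [3.137, 0.008, 2.897]
wrist_force: [-10.3, -8.2, 51.6]
finger_gap: 35.6
finger_force: 35.0
```

```bash
python3 hat.py
```

```text
scene 1863 [-7.59328567e-02  1.51053556e+02]
top 2185 [-7.56865614e-02  1.51751469e+02]
[450.85222096 207.54771227 191.09260723] [-9.25560484 -7.48251744 52.15830337]
```

Still stuck at 0.076 rad with 50 N, so the jar wasn't the cause and the catch itself isn't yielding. I'll hold briefly to see if it creeps.

Call:
step_arm:
  series: [2,0,0,0,0.8,0,0,0,0,0.8,0,0,0,0,0.8,0,0,0,0,0.8,0,0,0,0,0.8]

```text
clock: 31.78
eef_pos: [451.6, 207.4, 190.3]
eef_rot: [3.139, 0.005, 2.897]
wrist_force: [-17.5, -9.4, 50.2]
finger_gap: 35.4
finger_force: 35.0
```

```bash
python3 hat.py; python3 - <<'E'
from h import *
# initial shut slope for bias
a=-.244; X=np.array([np.cos(a),np.sin(a)]);Y=np.array([-X[1],X[0]])
for n in('scene','top'):
    D=np.load(n+'0.npz');p,d,w=D['p'],D['d'],D['w']
    s=(w[...,:2]-[507.7,192.5])@X; t=(w[...,:2]-[507.7,192.5])@Y; z=w[...,2]
    m=(d>0)&(abs(t)<98)&(z>135)&(z<172)&(s>-95)&(s<85)&(cv2.cvtColor(p,cv2.COLOR_BGR2HSV)[...,1]>50)
    print(n,np.polyfit(s[m],z[m],1))
E
```

```text
scene 1862 [-7.38453936e-02  1.51131599e+02]
top 2172 [-7.51156069e-02  1.51809918e+02]
[451.60434704 207.38989777 190.24700311] [-17.55218154  -8.50916146  49.86626691]
scene [2.79707058e-03 1.44132643e+02]
top [1.96381938e-03 1.44814681e+02]
```

No real creep (0.078 rad). I'll use the last picture on a composite of zoomed crops of the catch and the strike, taken from images I already have.

```bash
python3 - <<'E'
import cv2,numpy as np
r=lambda f,y0,y1,x0,x1:cv2.resize(cv2.imread(f'pics/{f}.png')[y0:y1,x0:x1],(400,300),interpolation=cv2.INTER_CUBIC)
g=lambda i:np.clip(255*(i/255.)**.6,0,255).astype(np.uint8)
a=np.vstack([np.hstack([r('w2',115,205,265,385),r('w3',115,205,265,385)]),np.hstack([r('s5',70,145,220,320),r('w5',270,390,245,405)])])
cv2.imwrite('pics/c1.png',g(a))
E
```

```text
(no output)
```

View pics/c1.png

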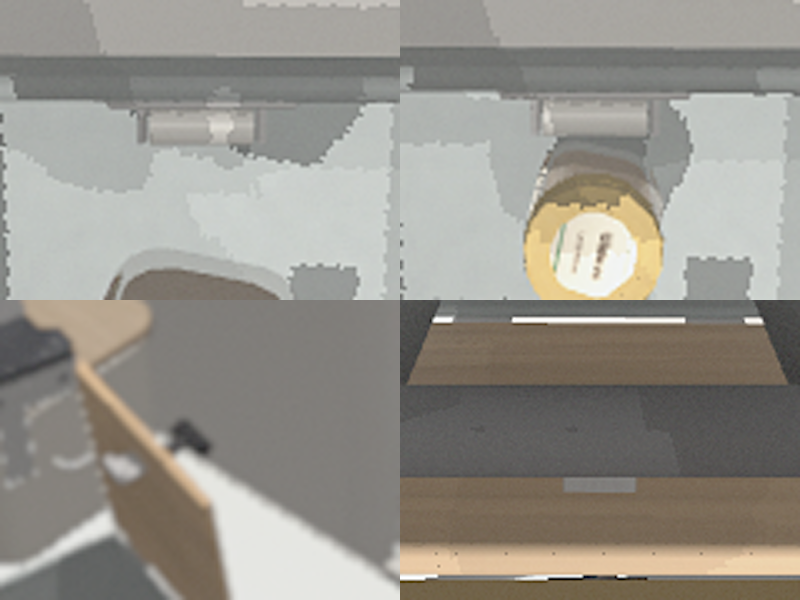

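The composite shows an ordinary roller on the front wall (top crops) and a small wedge strike under the hatch (lower left), with nothing else in between. I'll let go and push with closed fingers on the wood's front edge, where the lever is longest, raising the force in steps.

Call:
step_arm:
  series: [0,0,0,0,0.4,0,0,0,0,0.3,0,0,35,0,0.5,0,0,25,0,1,-14,3,0,0,1,-12,3,0,0,1,0,0,0,0,1,0,0,-30,0,1,0,0,-20,0,1,0,0,-8,0,1,0,0,0,0,1]

```text
clock: 33.25
eef_pos: [425.0, 213.1, 187.2]
eef_rot: [-3.141, -0.001, 2.897]
wrist_force: [-0.9, -0.1, 0.7]
finger_gap: 0.2
finger_force: 0.0
```

Call:
step_arm:
  series: [1,0,-3,0,1,0,0,-2,0,1,0,0,-2,0,1,0,0,-2,0,1,0,0,0,0,1]

```text
clock: 33.88
eef_pos: [426.7, 213.5, 183.1]
eef_rot: [3.139, 0.003, 2.897]
wrist_force: [-19.6, -8.3, 49.8]
finger_gap: 0.5
finger_force: 24.2
```

Call:
step_arm:
  series: [0,0,-2,0,1,0,0,-1,0,1,0,0,0,0,1]

```text
clock: 34.25
eef_pos: [426.6, 213.8, 176.7]
eef_rot: [3.139, 0.002, 2.897]
wrist_force: [-1.0, 2.6, 5.1]
finger_gap: 0.4
finger_force: 2.5
```

```bash
python3 hat.py; python3 - <<'E'
from h import *
# side view of the front gap: what lies along box front / sides under the hatch edge (scene cam): right side wall top vs plate underside
a=-.244; X=np.array([np.cos(a),np.sin(a)]);Y=np.array([-X[1],X[0]])
p,d,w=pts('scene'); s=(w[...,:2]-[507.7,192.5])@X; t=(w[...,:2]-[507.7,192.5])@Y; z=w[...,2]
m=(d>0)&(abs(t)<115)&(abs(s)<115)&(z>120)
for n,lo,hi in(('R',-115,-60),('M',-40,40),('L',60,115)):
    k=m&(t>lo)&(t<hi)&(z<175); print(n,k.sum(),np.polyfit(s[k&(z>142)],z[k&(z>142)],1))
# tilt across y
k=m&(z>142)&(z<172)&(abs(s)<85); A=np.c_[s[k],t[k],np.ones(k.sum())]; print(np.linalg.lstsq(A,z[k],rcond=None)[0])
st=manip.read_state(); print(st['joints'],st['effort'])
E
```

```text
scene 1879 [-3.68214737e-02  1.47556045e+02]
top 2687 [-3.50354796e-02  1.48090120e+02]
[426.57732891 213.68051645 176.47996586] [0.28183418 2.98357939 3.98826164]
R 839 [-2.90786134e-02  1.47417554e+02]
M 860 [-4.97745154e-02  1.48121859e+02]
L 259 [-2.88727483e-02  1.47372839e+02]
[-3.53972328e-02  2.22139417e-03  1.47669503e+02]
[ 3.87209134e-01  1.91845344e-01  1.78843798e+00  5.20364935e-04
  1.15919412e+00 -9.39101107e-01] [-1.15323666e+00 -4.24084640e+01 -3.05132747e+01 -6.45659957e-01
  4.28005457e-01 -1.80582708e-02]
```

It gave way: the hatch is at about 0.036 rad and the force has dropped to 5 N. I'll push it the rest of the way.

Call:
step_arm:
  series: [0,0,-3,0,1,0,0,-2,0,1,0,0,-2,0,1,0,0,0,0,1]

```text
clock: 34.9
eef_pos: [426.1, 212.9, 169.6]
eef_rot: [-3.141, 0.0, 2.897]
wrist_force: [-7.3, -4.1, 19.6]
finger_gap: 0.6
finger_force: 10.1
```

```bash
python3 hat.py
```

```text
scene 1883 [1.59249966e-04 1.44025164e+02]
top 2680 [2.76379383e-03 1.44708331e+02]
[426.06185155 212.93369728 169.59474936] [-8.27182898 -3.88334101 20.47850388]
```

The hatch is shut, with the same slope as at the start. I'll lift off and work out the sign path.

Call:
step_arm:
  series: [0,0,15,0,1,0,0,25,0,1,-10,-20,0,0,1,-10,-40,0,0,1,0,-45,0,0,1,0,-45,0,0,1,0,-45,0,0,1,0,-45,0,0,1,0,-45,0,0,1,0,-40,0,0,1,0,-22,0,0,1,0,0,0,0,1]

```text
clock: 36.5
eef_pos: [405.9, -134.8, 208.4]
eef_rot: [-3.142, -0.0, 2.895]
wrist_force: [0.9, 0.4, 0.1]
finger_gap: 0.5
finger_force: 0.0
```

```bash
python3 hat.py; python3 - <<'E'
from h import *
a=-.24;X=np.array([np.cos(a),np.sin(a)]);Y=np.array([-X[1],X[0]]);P=np.array([453.3,-94])
o=lambda psi,r,off:(lambda q:(P+q[0]*X+q[1]*Y).round(1))(r*np.array([np.cos(psi),np.sin(psi)])+off*np.array([np.sin(psi),-np.cos(psi)]))
L=[(-90,36),(-90,18)]+[(k,16) for k in range(-75,76,15)]+[(90,15),(90,12)]
pr=None
for k,f in L:
    q=o(np.radians(k),45,f); print(k,f,q,None if pr is None else (q-pr).round(1)); pr=q
p,d,w=pts('top'); x,y,z=[w[...,i] for i in range(3)]
q=w[(d>0)&(x>380)&(x<520)&(y<0)&(y>-190)&(z>146)&(z<162)]; r=cv2.minAreaRect(q[:,:2].astype(np.float32)); print(len(q),r)
E
```

```text
scene 92 [4.72974461e-03 1.43685308e+02]
top 3820 [5.00909243e-04 1.44828146e+02]
[ 406.01204752 -133.40836256  208.42981728] [-0.14312099  0.0802313   0.18886569]
-90 36 [ 407.6 -129.2] None
-90 18 [ 425.1 -133.4] [17.5 -4.2]
-75 16 [ 438.3 -139.3] [13.2 -5.9]
-60 16 [ 450.5 -141.7] [12.2 -2.4]
-45 16 [ 463.  -140.8] [12.5  0.9]
-30 16 [ 474.7 -136.7] [11.7  4.1]
-15 16 [ 485.1 -129.7] [10.4  7. ]
0 16 [ 493.2 -120.2] [8.1 9.5]
15 16 [ 498.6 -109. ] [ 5.4 11.2]
30 16 [501.  -96.8] [ 2.4 12.2]
45 16 [500.1 -84.3] [-0.9 12.5]
60 16 [496.  -72.6] [-4.1 11.7]
75 16 [489.  -62.2] [-7.  10.4]
90 15 [478.6 -53.9] [-10.4   8.3]
90 12 [475.7 -53.1] [-2.9  0.8]
18 ((467.92987060546875, -37.65755844116211), (14.764910697937012, 9.308577537536621), 87.57475280761719)
```

Call:
step_arm:
  series: [0,0,-40,0,1,0,0,-40,0,1,10,0,0,0,1,9,0,0,0,1,13,-6,0,0,1,12,-2,0,0,1,13,1,0,0,1,12,4,0,0,1,10,7,0,0,1,8,9,0,0,1,5,11,0,0,1,3,12,0,0,1,-1,13,0,0,1,-4,12,0,0,1,-7,10,0,0,1,-8,7,0,0,1,0,0,0,0,1]

```text
clock: 38.78
eef_pos: [480.6, -55.4, 128.6]
eef_rot: [3.141, -0.0, 2.897]
wrist_force: [0.1, 0.0, -0.1]
finger_gap: 0.9
finger_force: 0.0
```

```bash
cat > sg.py <<'E'
from h import *
for n in('scene','top'):
    p,d,w=pts(n); cv2.imwrite(f'pics/{n}s.png',p); x,y,z=[w[...,i] for i in range(3)]
    h=cv2.cvtColor(p,cv2.COLOR_BGR2HSV)
    m=(d>0)&(x>380)&(x<530)&(y<0)&(y>-190)&(z>144)&(z<157)
    q=w[m]; print(n,len(q),cv2.minAreaRect(q[:,:2].astype(np.float32)))
    g=(d>0)&(x>380)&(x<530)&(y<0)&(y>-190)&(z>60)&(z<157); print('green',(g&(h[...,0]>40)&(h[...,0]<90)&(h[...,1]>80)).sum(),'red',(g&((h[...,0]<8)|(h[...,0]>170))&(h[...,1]>100)).sum())
s=manip.read_state(); print(s['eef_pos'],s['wrist_force'])
E
python3 sg.py
```

```text
scene 147 ((453.9408264160156, -94.98883056640625), (126.62696838378906, 23.82132339477539), 68.28929138183594)
green 211 red 0
top 19 ((441.83734130859375, -145.27642822265625), (17.411258697509766, 9.081515312194824), 84.59138488769531)
green 2 red 3
[481.11070482 -55.92973258 128.5790696 ] [0.46056734 0.05899338 0.85933284]
```

Call:
step_arm:
  series: [-3,1,0,0,1,-3,1,0,0,1,-2,0,0,0,1,0,0,0,0,1]

```text
clock: 39.38
eef_pos: [478.6, -55.4, 129.0]
eef_rot: [3.141, 0.015, 2.896]
wrist_force: [51.8, -9.4, -33.9]
finger_gap: 0.8
finger_force: 26.4
```

That is firm contact with the stop, so I'll back off, lift and check.

Call:
step_arm:
  series: [8,-2,0,0,1,12,-3,0,0,1,0,0,40,0,1,0,0,50,0,1,0,60,40,0,1,-30,50,20,0,0.5,-40,40,0,0,0.5,-60,0,0,0,0.5,-60,0,0,0,0.5,0,0,0,0,0.5,0,0,0,0,0.5]

```text
clock: 40.75
eef_pos: [303.8, 83.2, 273.6]
eef_rot: [3.141, 0.001, 2.897]
wrist_force: [-0.1, -0.1, 0.3]
finger_gap: 46.8
finger_force: 0.0
```

```bash
python3 sg.py; python3 hat.py; python3 - <<'E'
from h import *
a=-.24;X=np.array([np.cos(a),np.sin(a)])
p,d,w=pts('top'); x,y,z=[w[...,i] for i in range(3)]
for n,c in(('tumbler',(680,-32)),('timer',(667,-188)),('mug',(658,-329))):
    m=(d>0)&(abs(x-c[0])<60)&(abs(y-c[1])<55)&(z>38)&(z<105); print(n,cv2.minAreaRect(w[m][:,:2].astype(np.float32))[0])
E
```

```text
scene 127 ((452.9741516113281, -94.91456604003906), (128.5469970703125, 11.699300765991211), 75.48944091796875)
green 208 red 0
top 148 ((454.54351806640625, -92.03738403320312), (127.75951385498047, 10.933985710144043), 75.9548568725586)
green 23 red 25
[303.95686414  83.10246816 273.01371973] [ 0.35266319 -0.10411263 -0.26962615]
scene 1890 [-6.82152867e-04  1.44135734e+02]
top 3826 [4.89780783e-04 1.44825957e+02]
[303.76209274  83.07258256 272.77784674] [-0.0441796  -1.03101014 -0.89105142]
tumbler (679.7384643554688, -30.73674774169922)
timer (693.7756958007812, -186.90115356445312)
mug (656.0899658203125, -314.9298095703125)
```

Sign is square with its green face to the front, hatch is shut, and the arm is clear. Handing in.

```bash
python3 -c "
from cell import manip
print(manip.sign_off())"
```

```text
the job is handed in; nothing more can be done
None
```

I handed the job in at about 41 s: the jar was upright in the box when I closed the hatch, the hatch is snapped shut, and the sign is at its stop with the green face to the front. The catch needed at least 50 N to close instead of about 10 N, and the hand-in gave no verdict.

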